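# Switch on the charging corner

## Task

Switch on the charging corner by lightly pressing down three keys with the fingertips, each well in (at least half of its travel; it then stays down), in this order: first the large square key on the power block, then the long bar key on the battery charger, and last the round key on top of the light on the tabletop tripod. Leave the power block's small round key up. Only press: do not lift, shift or knock over the charger, the tripod or the camera things around them.

Things in the scene. Friction and masses are not known exactly. Their poses are not given: they have to be found in the camera images.
- power_block: black power block fixed to the shelf, 66 (x) x 132 (y) x 40 mm high, flat top with two grey keys: the large square one at y = +30 mm, the small round one at y = -35 mm. Origin: centre of the underside, z up
- charger: loose black two-bay battery charger, 0.4 kg, 100 (x) x 80 (y) mm, its flat top 34 mm high; two flat batteries lie in the bays on its +x half, up to 41 mm high; long bar key across its -x half. Origin: centre of the underside, z up
- tripod_light: loose tabletop tripod, about 0.6 kg, with a small black light (42 x 66 x 40 mm, frosted front facing -x) on its locked head; lock knob at its +y side; three feet 62 mm from the axis (one towards -x), the light's top 150 mm high, round key at the middle of it. Origin: on the axis at foot level, z up
- key_mains (a joint): large square key of the power block, 32 x 32 mm; a latching push key: joint value in m, 0 = up (its top 18 mm above the housing), grows as it is pushed down, 0.012 = hard end stop (still 6 mm proud). It resists with 3.2 N at first, rising evenly to 6.3 N at the end stop, and stays where it is left; counts as down beyond 0.005
- key_mains_top (a point): centre of the top face of the large square key of the power block; moves down with the key. As built it lies in the frame of its device at 0, 30, 58 mm (x, y, z)
- key_charger (a joint): long bar key of the charger, 16 (front to back) x 46 (along the charger's y) mm; a latching push key: joint value in m, 0 = up (its top 18 mm above the housing), grows as it is pushed down, 0.012 = hard end stop (still 6 mm proud). It resists with 3.2 N at first, rising evenly to 6.3 N at the end stop, and stays where it is left; counts as down beyond 0.005
- key_charger_top (a point): centre of the top face of the long bar key of the charger; moves down with the key. As built it lies in the frame of its device at -28, 0, 52 mm (x, y, z)
- key_light (a joint): round key on the tripod light, 28 mm across; a latching push key: joint value in m, 0 = up (its top 18 mm above the housing), grows as it is pushed down, 0.012 = hard end stop (still 6 mm proud). It resists with 3.2 N at first, rising evenly to 6.3 N at the end stop, and stays where it is left; counts as down beyond 0.005
- key_light_top (a point): centre of the top face of the round key on the tripod light; moves down with the key. As built it lies in the frame of its device at 0, 0, 168 mm (x, y, z)
- key_standby (a joint): small round key of the power block, 16 mm across, to be left up; a latching push key: joint value in m, 0 = up (its top 18 mm above the housing), grows as it is pushed down, 0.012 = hard end stop (still 6 mm proud). It resists with 3.2 N at first, rising evenly to 6.3 N at the end stop, and stays where it is left; counts as down beyond 0.005
- key_standby_top (a point): centre of the top face of the small round key of the power block; moves down with the key. As built it lies in the frame of its device at 0, -35, 58 mm (x, y, z)
- lens: bystander, loose: short black lens standing upright, 68 mm across, 52 mm high. Origin: underside, z up
- rear_cap: bystander, loose: black plastic rear cap lying flat, 60 mm across, 14 mm high. Origin: underside, z up
- brush: bystander, loose: small cleaning brush with a flat steel handle, 121 x 18 x 12 mm, lying along its x. Origin: underside, z up
- battery_case: bystander, loose: frosted plastic battery case, 59 x 85 x 25 mm. Origin: underside, z up
- spare_cell: bystander, loose: spare steel battery cell standing on end, 18 mm across, 52 mm high. Origin: underside, z up
- card_wallet: bystander, loose: black memory card wallet, 55 x 80 x 16 mm. Origin: underside, z up
Not all that is in view belongs to the job. Leave any brown, pink or white look-alike of the charger alone.

How it is judged:
On the way, in this order (a step that is already met when the one before it is completed fails the run):
1. the large square key on the power block is pressed down first, the other two still up (value of joint key_mains above 0.005 m and value of joint each of key_charger, key_light, key_standby below 0.0025 m), for 0.1 s.
2. then the bar key on the charger is pressed down, the light's key still up (value of joint each of key_mains, key_charger above 0.005 m and value of joint each of key_light, key_standby below 0.0025 m), for 0.1 s.
3. then the round key on the tripod light is pressed down (value of joint each of key_mains, key_charger, key_light above 0.005 m and value of joint key_standby below 0.0025 m), for 0.1 s.
At the end, for the whole second after the job is handed in: The three keys (large square, bar, round on the light) are each down by more than 5 of their 12 mm, the small round key is up (under 2.5 mm down), and the charger, the tripod light and the six camera things stand upright (within 0.1 rad), at rest, within 20 mm of where they began (all of step 3 and distance of each of charger, tripod_light, lens, rear_cap, brush, battery_case, spare_cell, card_wallet from where it was at the start of the episode below 0.02 m and angle between each of charger, tripod_light, lens, rear_cap, brush, battery_case, spare_cell, card_wallet's own z axis and vertical below 0.1 rad and linear speed of each of charger, tripod_light, lens, rear_cap, brush, battery_case, spare_cell, card_wallet below 0.02 m/s); the robot touches nothing.
It fails at once if a device or key is pushed harder than 25 N (contact force between any of power_block, charger, tripod_light and the fingers above 25 N or contact force between any of power_block, charger, tripod_light and the arm above 25 N).
It fails at once if the power block's small round key is pressed (value of joint key_standby above 0.0025 m).
It fails at once if the charger or the tripod is lifted (8 mm), tipped or shifted more than 20 mm (height (world z) of any of charger, tripod_light above 0.008 m or distance of any of charger, tripod_light from where it was at the start of the episode above 0.02 m or angle between any of charger, tripod_light's own z axis and vertical above 0.2 rad).
It fails at once if another camera thing is lifted, knocked over or shifted more than 20 mm (distance of any of lens, rear_cap, brush, battery_case, spare_cell, card_wallet from where it was at the start of the episode above 0.02 m or angle between any of lens, rear_cap, brush, battery_case, spare_cell, card_wallet's own z axis and vertical above 0.3 rad or height (world z) of any of lens, rear_cap, brush, battery_case, spare_cell, card_wallet above 0.01 m).
It also fails if it takes over 51 s, if anything falls off the work surface, if the arm or the gripper's body presses on something with over 40 N, if the wrist force passes 120 N, or if a joint passes its speed limit or range.

## Robot

A 6-joint arm with a two-finger parallel gripper is mounted at the origin on the work surface. World frame = base frame: x ahead of the robot, y to its left, z up, the work surface at z = 0. Lengths are in m, angles in rad, forces in N, time in s.
With the tool pointing down it reaches from about 0.35 to 0.975 m from the base axis. Payload 4.9 kg.
Tool frame: the origin (TCP) lies at the very end of the fingers, on their centre line; the grasp point (between the pads) lies 19 mm behind it; z points along the fingers, y is the line along which they close (so a half turn about z gives the same grasp; the last joint's range is limited). The gripper opens to 85 mm and grips with 20 to 120 N. Pads are 22 mm wide; open, the fingers measure 114 mm over their backs; the gripper's body (76 mm by 85 mm) begins 54 mm behind the grasp point. The pads swing forward as they close: fully open they stand 13 mm farther back than shut.
Start: joints at [1.189, 0.053, 1.613, -0, 1.476, -0.119], TCP at [0.162, 0.604, 0.231] pointing down, gripper open.
Joint ranges: [-3.01, 3.01], [-1.01, 2.22], [0.06, 2.58], [-1.02, 4.17], [0.09, 2.62], [-3.14, 3.14]. Speed limits (rad/s): [2.57, 2.57, 3.14, 3.14, 3.14, 3.14].

## Interface

Orientations are given as a unit quaternion [w, x, y, z].
In Python, from workcell import robot gives the robot as it stands.
- The arm moves only by the shell command python3 -m pendant 'ROWS' [FORCE]. ROWS is JSON, a list of rows, each a list of 5 numbers: the finger opening in mm, from 0 to 85.4, then the shift along the world's x, y, z in mm, then the turn about the world's z in degrees. In form: [[fingers, tx, ty, tz, turn], ...]. A call has 1 to 12 rows; each row shifts and turns the commanded pose from where the row before left it; what a row does not reach is not made up. A row lasts 1/12 s, in which the tool goes at most 41.7 mm and 7.16 degrees, less where a joint would pass 70% of its speed; a pose out of reach is approached as far as the arm can. A call with a gripper value outside its range is refused whole. The fingers move at their own pace and stop on an object; FORCE is the grip in N (left out, the last holds). Time passes only in rows, so rows that do not move let the fingers close. It gives the time, the measured TCP pose, the force, the opening and the grip force at its end, in the units of the state.
- robot.observe(): the state, without advancing time (a new reading comes with each control period).
- robot.camera(name): name is "side" or "top" or "wrist"; returns the picture (420x560x3 uint8, blue, green, red); there is no depth.
- robot.camera_model(name): a dict with "fx", "fy", "cx", "cy" (pixels), "R" (3x3) and "t" (3): a world point X has camera coordinates R X + t; the wrist camera has in their place "hand_eye" (4x4, takes a point from camera to tool coordinates, whose origin is the TCP and whose axes are the flange's). Camera axes: x right, y down, z forward; pixel columns grow to the right and rows downward; lengths in m; the calibration is good to about 2 mm. The wrist camera is an equidistant fisheye: a pixel r from the principal point sees the ray r / f radians off the axis. A picture is of the moment at which its call begins: read the wrist's pose just before it. camera_model takes no time and is no camera call.
- robot.finish_job(): hands the job in; it is judged then, once.
The state is a dict: "clock": time; "joints": joint angles; "qvel": joint speeds; "joint_efforts": joint torques, N m; "tcp_pos": TCP position; "ee_rot": TCP orientation; "contact_force": force on the tool from outside, world axes, zero at the start; "ft_torque": the same for the moment, N m; "finger_gap": finger opening in m; "grip_force": force on a finger pad.
Only numpy, scipy, OpenCV 4.12 (cv2) and the standard library are available. Lean on these libraries where they do the work, as an engineer would, in place of code of your own. Each camera call takes 0.05 s, during which the arm holds its last target. There are 200 camera calls.

## Working session

There is one attempt and no reset: what is moved stays moved. The work goes in short steps, Python scripts to look and compute and a shell command to move; the robot and the scene stay as the last step left them, time stands still between calls to the robot, and variables do not carry over. Pictures are saved under pics/ and viewed, at most 10 in all, crops included, and the job is handed in when it is done.

```bash
mkdir -p pics; ls; cat > h.py <<'E'
from workcell import robot
import numpy as np, cv2
def snap(n,f):
    s=robot.observe(); im=robot.camera(n); cv2.imwrite('pics/'+f,im); return s,im
def ray(n,u,v):
    m=robot.camera_model(n); R=np.array(m['R']);t=np.array(m['t'])
    d=np.array([(u-m['cx'])/m['fx'],(v-m['cy'])/m['fy'],1.]); return -R.T@t,R.T@d
def onz(n,u,v,z):
    c,d=ray(n,u,v); return c+d*(z-c[2])/d[2]
def proj(n,X):
    m=robot.camera_model(n); p=np.array(m['R'])@X+np.array(m['t']); return m['fx']*p[0]/p[2]+m['cx'],m['fy']*p[1]/p[2]+m['cy']
E
python3 - <<'E'
from h import *
for n in('top','side'):
    s,im=snap(n,n+'0.png'); m=robot.camera_model(n); print(n,m, ray(n,280,210))
print(s)
E
```

```text
pics
top {'fx': 475.136314202501, 'fy': 475.136314202501, 'cx': 284.8566769021865, 'cy': 201.10224992237997, 'R': array([[-0.14074274, -0.99003095, -0.00549595],
       [-0.96728858,  0.13868884, -0.21241048],
       [ 0.21105518, -0.02457907, -0.97716507]]), 't': array([0.01140943, 0.59015363, 1.07279582])} (array([ 0.34603555, -0.04418372,  1.17371613]), array([ 0.19437964, -0.01186213, -0.98108665]))
side {'fx': 380.8399200921909, 'fy': 380.8399200921909, 'cx': 283.0765089511749, 'cy': 204.63110933808872, 'R': array([[-0.91182275, -0.41054727, -0.00549612],
       [-0.24164074,  0.54740864, -0.80122003],
       [ 0.33194732, -0.72924257, -0.59834459]]), 't': array([0.49332468, 0.25876105, 0.7180122 ])} (array([0.27400965, 0.58449013, 0.63965463]), array([ 0.3359067 , -0.71820898, -0.60959539]))
{'clock': 0.05, 'joints': array([ 1.18900900e+00,  5.33448497e-02,  1.61425389e+00, -1.73614548e-05,
        1.47599915e+00, -1.18953072e-01]), 'qvel': array([ 0.00178022, -0.00151309, -0.00122061,  0.00075579,  0.00123141,
       -0.00070498]), 'joint_efforts': array([ 1.49035073e-03, -3.95180619e+01, -3.71657002e+01, -4.08931726e-05,
        4.03268030e-03,  7.97490031e-06]), 'tcp_pos': array([0.16213515, 0.60297599, 0.23009442]), 'ee_rot': array([-2.40040129e-04,  1.31038294e-01,  9.91376800e-01, -9.73499434e-04]), 'contact_force': array([-0.02781318,  0.17481617, -0.45558893]), 'ft_torque': array([-0.02610835,  0.01187198,  0.01556669]), 'grip_force': 0.0, 'finger_gap': 0.08548434243415423}
```

View pics/top0.png

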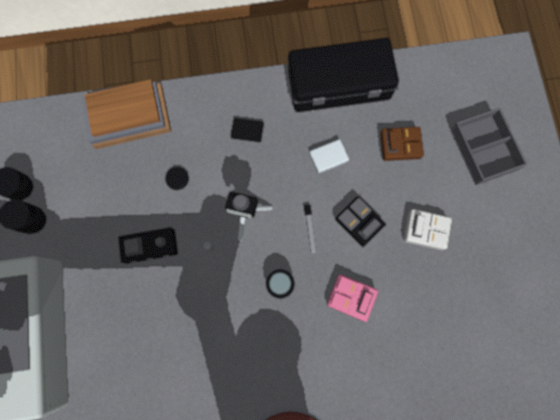

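View pics/side0.png

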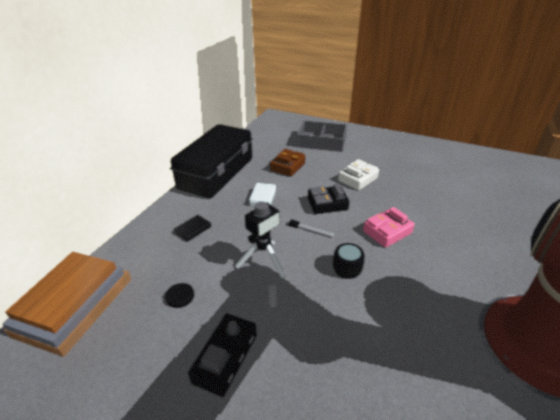

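Top view: the power block is at (148,245), with its large square key at about (133,246) and its small round key at (161,241). The black charger is at (360,220) with its bar at about (371,228), and the tripod light is at (241,204).
Possible mix-ups are the brown charger (402,143), the white one (429,230), the pink one (353,297), and the small round key (161,241) for the square one. I choose the black charger and the square key, and check both in one crop.

```bash
python3 - <<'E'
from h import *
im=cv2.imread('pics/top0.png'); 
def c(im,u,v,r=32): return cv2.resize(cv2.convertScaleAbs(im[v-r:v+r,u-r:u+r],alpha=2.2,beta=10),(390,290),interpolation=cv2.INTER_CUBIC) if 0 else cv2.resize(cv2.convertScaleAbs(im[v-r:v+r,u-r:u+r],alpha=2.2,beta=10),(260,260),interpolation=cv2.INTER_CUBIC)
sd=cv2.imread('pics/side0.png')
a=np.hstack([c(im,148,245),c(im,360,220),c(im,241,204)])
b=np.hstack([c(sd,225,352,40),c(sd,328,198),c(sd,262,222)])
cv2.imwrite('pics/crop0.png',np.vstack([a,b]))
for l,n,u,v,z in(('mains','top',133,246,.058),('stby','top',161,241,.058),('bar','top',371,228,.052),('light','top',241,202,.168),('lightS','side',262,209,.168),('mainsS','side',213,357,.058),('barS','side',338,191,.052)): print(l,onz(n,u,v,z))
E
```

```text
mains [0.53055443 0.29759495 0.058     ]
stby [0.53302617 0.23109801 0.058     ]
bar [ 0.49418684 -0.26647141  0.052     ]
light [0.57477174 0.02484948 0.168     ]
lightS [0.56888518 0.04059156 0.168     ]
mainsS [0.52941704 0.3090337  0.058     ]
barS [ 0.48940832 -0.24790932  0.052     ]
```

View pics/crop0.png

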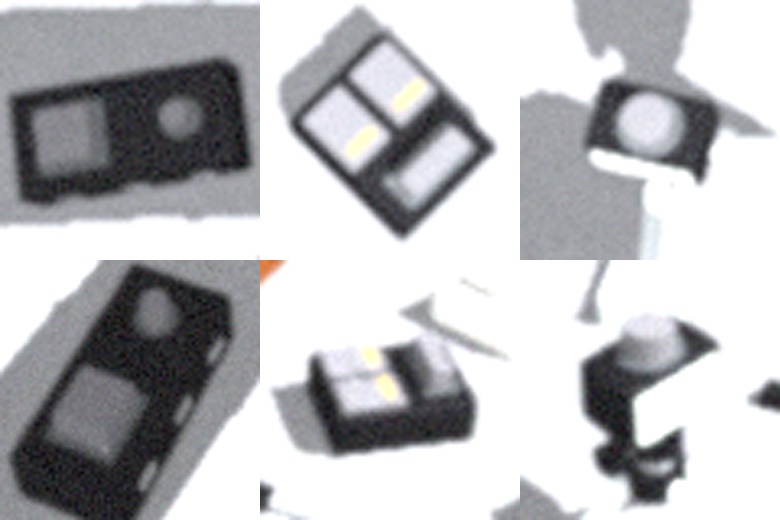

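The crop confirms the black charger (bar on its far side from the gold-marked batteries), the square key at the block's left end in the top view, and the round key on the light. I'll triangulate, then go above the mains key.

```bash
cat >> h.py <<'E'
def tri(a,b):
    (c1,d1),(c2,d2)=ray('top',*a),ray('side',*b)
    d1=d1/np.linalg.norm(d1);d2=d2/np.linalg.norm(d2)
    s=np.linalg.lstsq(np.c_[d1,-d2],c2-c1,rcond=None)[0]; p,q=c1+s[0]*d1,c2+s[1]*d2
    return ((p+q)/2).round(4),np.linalg.norm(p-q).round(4)
E
python3 - <<'E'
from h import *
for l,a,b in(('mains',(131.8,246.7),(214.8,358)),('stby',(161,241),(233,327)),('light',(241,202),(262.5,207)),('bar',(371.5,227.5),(336,191)),('cap',(177,178),(180,295)),('lens',(280,284),(348,254))): print(l,tri(a,b))
print(robot.camera_model('wrist'))
E
python3 -m pendant '[[0,30,-25,0,0],[0,30,-25,0,0],[0,30,-25,0,0],[0,30,-25,0,0],[0,30,-25,0,0],[0,30,-25,0,0],[0,30,-25,0,0],[0,30,-25,0,0],[0,30,-25,0,0],[0,30,-25,0,0],[0,30,-25,0,0],[0,20,-15,0,0]]' 20
```

```text
mains (array([0.5309, 0.304 , 0.0465]), np.float64(0.0005))
stby (array([0.5358, 0.2352, 0.0415]), np.float64(0.0))
light (array([0.5762, 0.0253, 0.1604]), np.float64(0.0007))
bar (array([ 0.4993, -0.2711,  0.0341]), np.float64(0.0035))
cap (array([0.6967, 0.1898, 0.0033]), np.float64(0.0019))
lens (array([ 0.3959, -0.0331,  0.0434]), np.float64(0.0024))
{'fx': 325.19226210127806, 'fy': 325.19226210127806, 'cx': 284.52297089061886, 'cy': 203.0003228218928, 'hand_eye': array([[-1.46184392e-04, -9.65467742e-01, -2.60522585e-01,
         6.61943520e-02],
       [ 9.99999809e-01,  1.54890295e-05, -6.18520355e-04,
        -1.30720274e-03],
       [ 6.01196693e-04, -2.60522626e-01,  9.65467555e-01,
        -1.42036634e-01],
       [ 0.00000000e+00,  0.00000000e+00,  0.00000000e+00,
         1.00000000e+00]])}
clock: 1.1
tcp_pos: [0.5143, 0.3107, 0.2307]
ee_rot: [0.0, 0.132, 0.991, -0.001]
contact_force: [-0.2, 0.8, -0.1]
finger_gap: -0.0
grip_force: 0.0
```

```bash
cat >> h.py <<'E'
from scipy.spatial.transform import Rotation as Ro
def wT(s):
    w,x,y,z=s['ee_rot']; T=np.eye(4);T[:3,:3]=Ro.from_quat([x,y,z,w]).as_matrix();T[:3,3]=s['tcp_pos']
    return T@np.array(robot.camera_model('wrist')['hand_eye'])
def wonz(s,u,v,z):
    m=robot.camera_model('wrist'); T=wT(s); a=np.array([u-m['cx'],v-m['cy']]); r=np.linalg.norm(a); th=r/m['fx']
    d=T[:3,:3]@np.r_[np.sin(th)*a/r,np.cos(th)]; return T[:3,3]+d*(z-T[2,3])/d[2]
def wproj(s,X):
    m=robot.camera_model('wrist'); T=wT(s); p=T[:3,:3].T@(np.array(X)-T[:3,3]); h=np.hypot(p[0],p[1]); th=np.arctan2(h,p[2])
    return m['cx']+m['fx']*th*p[0]/h, m['cy']+m['fx']*th*p[1]/h
E
python3 - <<'E'
from h import *
s,im=snap('wrist','w1.png'); print(s['tcp_pos'])
for X in ([.531,.302,.058],[.531,.302,.047],[.575,.025,.168],s['tcp_pos']): print(wproj(s,X))
for X in (s['tcp_pos'],): print('tcp in top/side',proj('top',X),proj('side',X))
snap('top','top1.png')
im=cv2.convertScaleAbs(im,alpha=1.6,beta=10); cv2.imwrite('pics/w1b.png',im)
E
```

```text
[0.51433193 0.31074237 0.23073657]
(np.float64(282.16164900453794), np.float64(202.6084013890517))
(np.float64(282.2543660787744), np.float64(199.85004441296758))
(np.float64(36.963796915188425), np.float64(336.4964371313398))
(np.float64(287.4494538652065), np.float64(259.0991468319841))
tcp in top/side (np.float64(99.5148986348911), np.float64(244.56101311672543)) (np.float64(207.13952923543968), np.float64(291.62269908728183))
```

View pics/w1b.png

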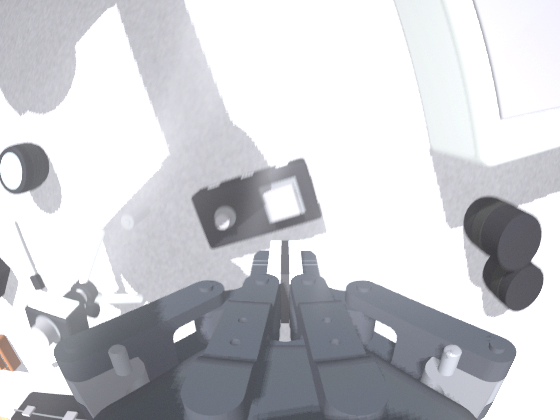

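The wrist view shows the square key at (283,201), against a prediction of (282,203), and the small round key well clear at (224,218). The estimate of about (0.531, 0.302) holds, so I descend.

```bash
python3 -m pendant '[[0,10,-6,-20,0],[0,7,-3,-35,0],[0,0,0,-35,0],[0,0,0,-35,0],[0,0,0,-25,0],[0,0,0,-10,0],[0,0,0,0,0]]'; python3 -m pendant '[[0,0,0,-3,0],[0,0,0,-3,0],[0,0,0,-2,0],[0,0,0,-2,0],[0,0,0,0,0]]'
```

```text
clock: 1.78
tcp_pos: [0.5262, 0.304, 0.0675]
ee_rot: [-0.003, 0.131, 0.991, -0.002]
contact_force: [-0.8, -0.2, -0.5]
finger_gap: -0.0
grip_force: 0.0
clock: 2.2
tcp_pos: [0.5298, 0.3048, 0.0621]
ee_rot: [0.001, 0.131, 0.991, 0.0]
contact_force: [-0.3, 0.3, -1.0]
finger_gap: -0.0001
grip_force: 0.0
```

```bash
python3 -m pendant '[[0,1,-2,-2,0],[0,0,0,-2,0],[0,0,0,-2,0],[0,0,0,0,0]]'; python3 -m pendant '[[0,0,0,-2,0],[0,0,0,-2,0],[0,0,0,-1,0],[0,0,0,0,0]]'
```

```text
clock: 2.53
tcp_pos: [0.5309, 0.3024, 0.0556]
ee_rot: [0.001, 0.131, 0.991, 0.0]
contact_force: [1.7, -0.3, 0.7]
finger_gap: -0.0003
grip_force: 0.8
clock: 2.87
tcp_pos: [0.5309, 0.3025, 0.0505]
ee_rot: [0.001, 0.131, 0.991, 0.0]
contact_force: [1.2, -1.4, 2.9]
finger_gap: -0.0
grip_force: 1.8
```

```bash
python3 -m pendant '[[0,0,0,-1,0],[0,0,0,-1,0],[0,0,0,0,0]]';python3 -m pendant '[[0,0,0,0,0],[0,0,0,0,0]]'
```

```text
clock: 3.12
tcp_pos: [0.5309, 0.3025, 0.0486]
ee_rot: [0.001, 0.131, 0.991, 0.0]
contact_force: [1.3, -2.6, 4.0]
finger_gap: 0.0005
grip_force: 2.1
clock: 3.28
tcp_pos: [0.5309, 0.3025, 0.0486]
ee_rot: [0.001, 0.131, 0.991, 0.0]
contact_force: [1.4, -1.9, 3.5]
finger_gap: -0.0
grip_force: 2.2
```

```bash
python3 -m pendant '[[0,0,0,-1,0],[0,0,0,0,0],[0,0,0,0,0]]';python3 -m pendant '[[0,0,0,5,0],[0,0,0,15,0],[0,0,0,30,0],[0,0,0,40,0],[0,0,0,40,0],[0,0,0,40,0],[0,0,0,30,0],[0,0,-20,0,0],[0,-5,-40,0,0],[0,-5,-40,0,0],[0,-5,-40,0,0],[0,-5,-40,0,0]]'; python3 -m pendant '[[0,-5,-40,0,0],[0,-5,-40,0,0],[0,-5,-40,0,0],[0,0,-40,0,0],[0,0,-40,0,0],[0,0,-40,0,0],[0,0,-40,0,0],[0,0,-40,0,0],[0,0,-30,0,0],[0,0,-20,0,0],[0,0,0,0,0]]'
python3 - <<'E'
from h import *
snap('top','top2.png');s,im=snap('wrist','w2.png'); print(s['tcp_pos'],s['ee_rot'])
for X in ([.496,-.268,.052],[.575,.025,.168],s['tcp_pos']): print(wproj(s,X))
im=cv2.convertScaleAbs(im,alpha=1.6,beta=10); cv2.imwrite('pics/w2b.png',im)
E
```

```text
clock: 3.53
tcp_pos: [0.5309, 0.3025, 0.0476]
ee_rot: [0.001, 0.131, 0.991, 0.0]
contact_force: [2.1, -2.4, 4.4]
finger_gap: -0.0002
grip_force: 2.4
clock: 4.53
tcp_pos: [0.5086, 0.1218, 0.2459]
ee_rot: [-0.002, 0.13, 0.991, 0.0]
contact_force: [0.7, -0.2, 0.9]
finger_gap: -0.0002
grip_force: 0.0
clock: 5.45
tcp_pos: [0.4944, -0.2498, 0.2457]
ee_rot: [-0.001, 0.133, 0.991, 0.001]
contact_force: [0.0, 0.8, -0.1]
finger_gap: 0.0003
grip_force: 0.0
[ 0.49460254 -0.2479664   0.24580723] [-0.00123042  0.13231301  0.9912063   0.00135374]
(np.float64(267.5965171663911), np.float64(187.23137890091164))
(np.float64(573.747390728551), np.float64(215.60121870414383))
(np.float64(287.4535835880349), np.float64(259.09993289256875))
```

View pics/w2b.png

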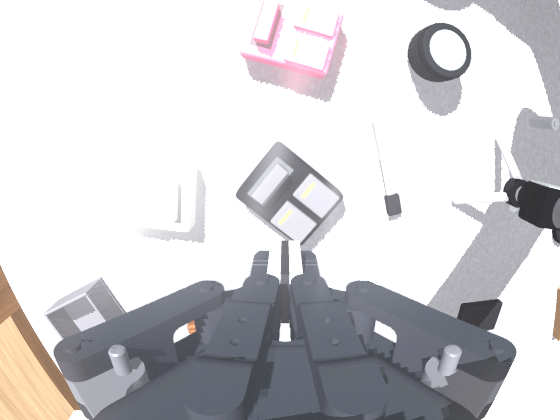

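Wrist view: the bar key of the black charger is at about (270,181), between pink (292,35) and white (168,200).

```bash
python3 - <<'E'
from h import *
import types
s=dict(tcp_pos=np.array([0.49460254,-0.2479664,0.24580723]),ee_rot=np.array([-0.00123042,0.13231301,0.9912063,0.00135374]))
for u,v in((270,181),(253,199),(288,162)): print(wonz(s,u,v,.052))
im=cv2.imread('pics/w2.png'); a=cv2.resize(im[130:250,220:360],(560,480),interpolation=cv2.INTER_CUBIC)
g=[cv2.resize(cv2.convertScaleAbs(cv2.imread(f'pics/{n}.png')[213:277,116:180],alpha=2.2),(240,240),interpolation=cv2.INTER_CUBIC) for n in('top0','top2')]
cv2.imwrite('pics/c2.png',np.hstack([a,np.vstack(g)]))
E
```

```text
[ 0.49021047 -0.26371936  0.052     ]
[ 0.50422728 -0.28661649  0.052     ]
[ 0.47572224 -0.24018727  0.052     ]
```

View pics/c2.png

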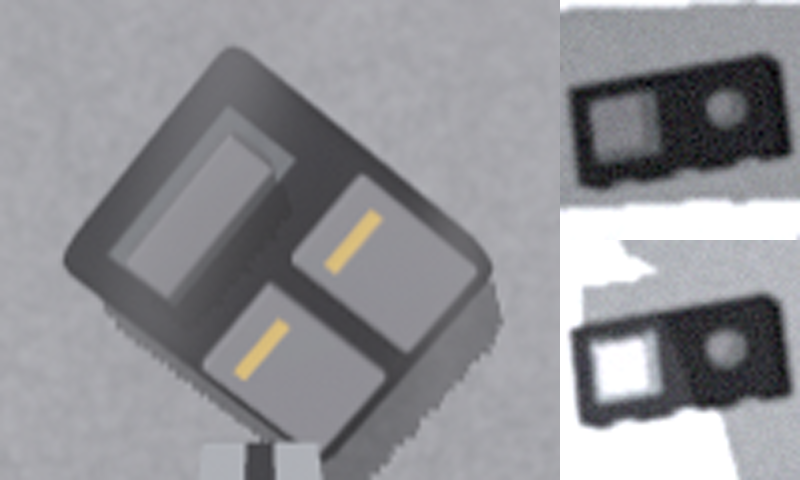

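The bar's top face centre is at wrist pixel (270.5,185), which gives about (0.4925, -0.264). The mains key sits visibly lower than before in the later top crop, and the small key is unchanged.

```bash
python3 -m pendant '[[0,-1,-8,-20,0],[0,-1,-8,-38,0],[0,0,0,-38,0],[0,0,0,-35,0],[0,0,0,-30,0],[0,0,0,-15,0],[0,0,0,-5,0],[0,0,0,0,0],[0,0,0,0,0]]'; python3 -m pendant '[[0,0,0,-2,0],[0,0,0,-2,0],[0,0,0,-2,0],[0,0,0,0,0],[0,0,0,0,0]]'
```

```text
clock: 6.3
tcp_pos: [0.4941, -0.2628, 0.0673]
ee_rot: [0.001, 0.13, 0.991, -0.0]
contact_force: [-0.2, -0.3, 0.7]
finger_gap: 0.0004
grip_force: 0.0
clock: 6.72
tcp_pos: [0.4934, -0.2636, 0.0606]
ee_rot: [0.0, 0.131, 0.991, -0.0]
contact_force: [0.4, -0.1, 0.8]
finger_gap: 0.0001
grip_force: 0.0
```

```bash
python3 -m pendant '[[0,0,0,-2,0],[0,0,0,-2,0],[0,0,0,-2,0],[0,0,0,-2,0],[0,0,0,0,0]]'; python3 -m pendant '[[0,0,0,-2,0],[0,0,0,-2,0],[0,0,0,-2,0],[0,0,0,0,0],[0,0,0,0,0]]'
```

```text
clock: 7.13
tcp_pos: [0.4932, -0.2634, 0.0518]
ee_rot: [-0.0, 0.131, 0.991, 0.0]
contact_force: [0.2, 0.2, -1.1]
finger_gap: -0.0002
grip_force: 0.0
clock: 7.55
tcp_pos: [0.4934, -0.2635, 0.0462]
ee_rot: [0.0, 0.131, 0.991, -0.0]
contact_force: [-1.1, 0.5, 2.5]
finger_gap: -0.0001
grip_force: 1.0
```

```bash
python3 -m pendant '[[0,0,0,-2,0],[0,0,0,-1,0],[0,0,0,0,0]]'; python3 -m pendant '[[0,0,0,-1,0],[0,0,0,0,0],[0,0,0,0,0]]'
```

```text
clock: 7.8
tcp_pos: [0.4934, -0.2635, 0.0433]
ee_rot: [0.0, 0.131, 0.991, -0.0]
contact_force: [-1.1, 0.5, 3.5]
finger_gap: 0.0002
grip_force: 1.9
clock: 8.05
tcp_pos: [0.4934, -0.2636, 0.0424]
ee_rot: [0.0, 0.131, 0.991, -0.0]
contact_force: [-1.1, 1.4, 3.0]
finger_gap: 0.0001
grip_force: 2.2
```

```bash
python3 -m pendant '[[0,0,0,5,0],[0,0,0,15,0],[0,0,0,30,0],[0,0,0,40,0],[0,0,0,40,0],[0,0,0,40,0],[0,0,0,40,0],[0,0,15,28,0],[0,5,38,0,0],[0,10,38,0,0],[0,10,38,0,0],[0,10,38,0,0]]'; python3 -m pendant '[[0,10,38,0,0],[0,5,38,0,0],[0,5,30,0,0],[0,0,15,0,0],[0,0,0,0,0],[0,0,0,0,0]]'
python3 - <<'E'
from h import *
snap('top','top3.png');s,im=snap('wrist','w3.png'); print(s['tcp_pos'],s['ee_rot'])
for X in ([.575,.025,.168],s['tcp_pos']): print(wproj(s,X))
cv2.imwrite('pics/w3b.png',cv2.convertScaleAbs(im,alpha=1.3,beta=10))
E
```

```text
clock: 9.05
tcp_pos: [0.5285, -0.0949, 0.2804]
ee_rot: [0.001, 0.131, 0.991, -0.0]
contact_force: [1.3, 0.0, -1.0]
finger_gap: -0.0003
grip_force: 0.0
clock: 9.55
tcp_pos: [0.5483, 0.0251, 0.2799]
ee_rot: [-0.0, 0.13, 0.991, -0.0]
contact_force: [-0.5, 1.1, -0.3]
finger_gap: 0.0001
grip_force: 0.0
[0.54828675 0.02424947 0.27996006] [-6.73436232e-05  1.30874117e-01  9.91398958e-01 -2.58926440e-04]
(np.float64(295.5982396493471), np.float64(230.06915545327584))
(np.float64(287.4496318162837), np.float64(259.10649256554564))
```

View pics/w3b.png

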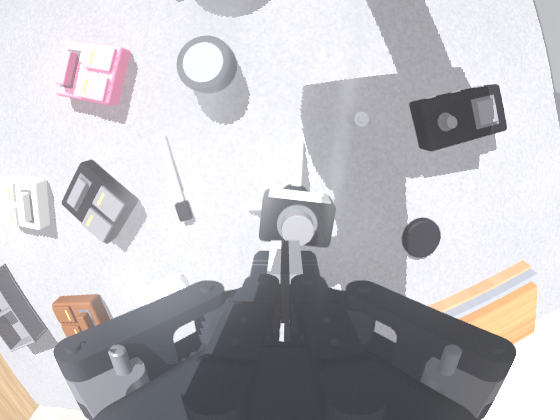

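The light's key top is at (297,230), against a prediction of (296,230). The position (0.575, 0.0255) stands.

```bash
python3 -m pendant '[[0,15,1,-10,0],[0,12,0,-25,0],[0,0,0,-30,0],[0,0,0,-20,0],[0,0,0,-10,0],[0,0,0,-3,0],[0,0,0,0,0],[0,0,0,0,0]]'; python3 -m pendant '[[0,0,0,-2,0],[0,0,0,-2,0],[0,0,0,-2,0],[0,0,0,-2,0],[0,0,0,0,0],[0,0,0,0,0]]'
```

```text
clock: 10.32
tcp_pos: [0.5762, 0.0249, 0.184]
ee_rot: [0.001, 0.131, 0.991, 0.0]
contact_force: [1.2, 0.7, 0.6]
finger_gap: 0.0002
grip_force: 0.0
clock: 10.82
tcp_pos: [0.5752, 0.0256, 0.1741]
ee_rot: [-0.0, 0.131, 0.991, -0.0]
contact_force: [-0.5, 0.4, 0.6]
finger_gap: 0.0002
grip_force: 0.0
```

```bash
python3 -m pendant '[[0,0,0,-2,0],[0,0,0,-2,0],[0,0,0,-2,0],[0,0,0,-1,0],[0,0,0,-1,0],[0,0,0,0,0],[0,0,0,0,0]]'; python3 -m pendant '[[0,0,0,-1,0],[0,0,0,-1,0],[0,0,0,-1,0],[0,0,0,-1,0],[0,0,0,0,0],[0,0,0,0,0]]'
```

```text
clock: 11.4
tcp_pos: [0.5755, 0.0255, 0.1667]
ee_rot: [0.0, 0.131, 0.991, 0.0]
contact_force: [-0.7, -0.9, 3.2]
finger_gap: 0.0001
grip_force: 1.4
clock: 11.9
tcp_pos: [0.5755, 0.0255, 0.1623]
ee_rot: [0.0, 0.131, 0.991, 0.0]
contact_force: [-0.1, -0.1, 3.3]
finger_gap: -0.0002
grip_force: 1.8
```

```bash
python3 -m pendant '[[0,0,0,-1,0],[0,0,0,-1,0],[0,0,0,-1,0],[0,0,0,-1,0],[0,0,0,0,0],[0,0,0,0,0]]'; python3 -m pendant '[[0,0,0,4,0],[0,0,0,10,0],[0,0,0,20,0],[0,0,0,40,0],[0,0,0,30,0],[0,-20,0,20,0],[0,-30,30,0,0],[0,-30,30,0,0],[0,-30,30,0,0],[0,0,30,0,0],[0,0,30,0,0],[0,0,0,0,0]]'
python3 - <<'E'
from h import *
n={'t':snap('top','top4.png')[1],'s':snap('side','side4.png')[1]}
o={'t':cv2.imread('pics/top0.png'),'s':cv2.imread('pics/side0.png')}
def c(im,u,v,r): return cv2.resize(cv2.convertScaleAbs(im[v-r:v+r,u-r:u+r],alpha=2),(260,260),interpolation=cv2.INTER_CUBIC)
cv2.imwrite('pics/c4.png',np.vstack([np.hstack([c(d['s'],225,352,40),c(d['s'],328,198,32),c(d['s'],262,222,32)]) for d in(o,n)]))
E
```

```text
clock: 12.4
tcp_pos: [0.5754, 0.0255, 0.1583]
ee_rot: [0.0, 0.131, 0.991, -0.0]
contact_force: [-1.1, 0.2, 4.8]
finger_gap: 0.0002
grip_force: 2.2
clock: 13.4
tcp_pos: [0.4657, 0.1777, 0.2826]
ee_rot: [-0.0, 0.129, 0.992, 0.001]
contact_force: [-0.8, 0.4, -1.0]
finger_gap: 0.0003
grip_force: 0.0
```

View pics/c4.png

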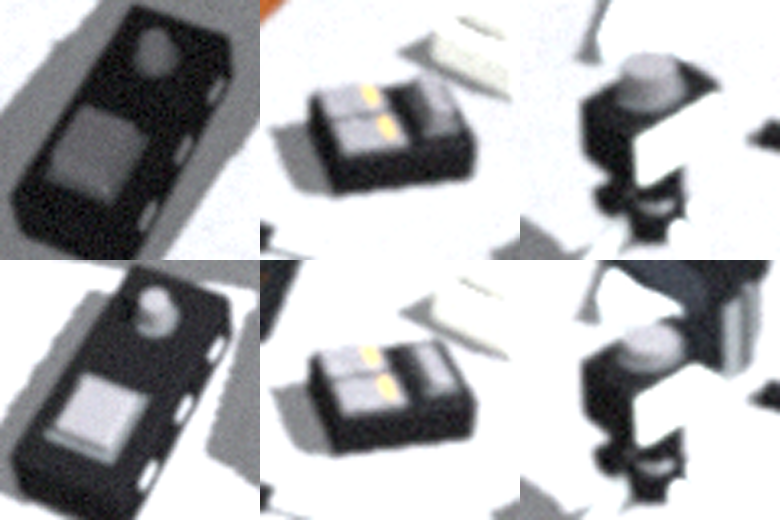

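In the before and after side crops, all three keys are lower, the small round key is still up, and the devices have not moved.

```bash
python3 -c "
from workcell import robot
print(robot.finish_job())"
```

```text
the job is handed in; nothing more can be done
None
```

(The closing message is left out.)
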